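# Refit a guide roller on the wire straightener and snap its retaining clip home

### The job

Put the loose guide roller on the bare axle of the wire straightener, right down on its seat, then push the spring retaining clip sideways into the axle's groove above it until it snaps fully home, like the clips on the two finished rollers. Feel your way: lay the clip on the roller and slide it in gently, never pressing it hard against the roller or the axle, and leave the tools and the battery pack lying where they are.

Things in the scene. Friction and masses are not known exactly. Their poses are not given: they have to be found in the camera images.
- straightener: Wire straightener: grey base plate 120 x 230 x 12 mm, fixed, on levelling feet 8 to 18 mm high. Origin at the centre of the plate's underside, z up, y along the 230 mm side. Two finished stations at x = 22, y = -74 and 74 mm, their clips' grips (tops at z = 78 mm) towards +x. Wire guides 38 mm high at x = -2, y = -106 and 106 mm. Bare axle at x = -25, y = 0, all clear towards -x.
- axle_seat (a point): On the bare axle's centre line, at the top of its seat collar (32 mm diameter, 3 mm above the plate), 15 mm above the straightener's origin level, where the roller's underside must come to rest. Axes as the straightener's. The axle is upright and 20 mm thick.
- axle_tip (a point): Top end of the bare axle, 44.5 mm above axle_seat. Its last 7 mm taper from 20 to 11 mm diameter as a lead for the roller.
- axle_groove (a point): On the bare axle's centre line, 28 mm above axle_seat: level with the top of a fully seated roller and the underside of a clip lying on it. Axes as the straightener's. The round groove, 14 mm in diameter, reaches from 1.5 mm below to 5.5 mm above this point; above it is the 20 mm head. A roller not fully down covers it. Most room to push the clip in: along the straightener's +x.
- roller: Loose steel guide roller with a V round its rim and a brass bush, lying flat on the bench, either end up alike: 50 mm diameter, 28 mm high, 23 mm bore right through, 110 to 210 g. Origin at the centre of its underside, z along the bore. Grasp it across the rims, 50 mm.
- clip: Loose spring-steel retaining clip lying flat on the bench, 4 mm thick, 54 mm long, 32 mm wide at the tips, about 80 g. Origin: centre of its seat, on the underside; home, it lies on the axle's centre line. x points out of the open mouth, z up. Seat 15 mm wide, closed behind by the bow at x = -7.5 mm. The 25 mm wide bow plate runs back to x = -36 mm and carries the upright grip.
- clip_grip (a point): Centre of the clip's upright plastic grip, at x = -31, z = 20 mm in the clip's frame; axes as the clip's. The grip is 14 x 14 mm, from z = 4 to 35 mm. Take it with the fingers closing along the clip's y, 14 mm. Fingertips lower than the clip's underside would meet the roller.
- clip_throat (a point): Middle of the 10.8 mm throat between the clip's two springing arms, at x = 6, z = 2 mm in the clip's frame. In front of it the arms flare to tips at x = 18 mm, 25 mm apart inside. Lowered with its origin 22 mm short of the axle line, the clip passes with its tips either side of the axle's head (32 mm short: clear in front of it).
- clip_left (a joint): Hinge by which the clip's left (+y) arm springs open, rad: 0 shut as found, about 0.09 as the groove passes the throat, at most 0.2. The two arms resist the push with some 5 to 14 N until the throat is past, then hardly at all for 5 mm, then the bow meets the groove: a hard stop, home.
- clip_right (a joint): The same for the right (-y) arm.
- side_cutters: Side cutters with orange handles lying on the bench, 119 x 85 x 12 mm: a bystander. Origin at the centre of its underside.
- driver_red: Screwdriver with a red handle lying on the bench, 137 x 97 x 24 mm: a bystander. Origin at the centre of its underside.
- tweezers: Bent steel tweezers lying on the bench, 99 x 78 x 9 mm: a bystander. Origin at the centre of its underside.
- hero_pack: Flat black battery pack lying on the bench, 89 x 56 x 19 mm: a bystander. Origin at the centre of its underside.

How it is judged:
On the way:
1. the roller is down on the seat of the bare axle (horizontal distance between roller and axle_seat below 0.003 m and z of roller in the frame of axle_seat between -0.002 and 0.002 m and angle between roller's own z axis and vertical below 0.06 rad), for 0.2 s.
At the end, for the whole second after the job is handed in: Roller upright on the bare axle's seat (within 2 mm in height, 3 mm off centre); clip snapped home in the groove above it: seat centre within 2 mm of the axle line, underside -2 to +3 mm from the roller's top, flat within 7 degrees, both arms shut (under 0.04 rad); both at rest (all of step 1 and horizontal distance between clip and axle_groove below 0.002 m and z of clip in the frame of axle_groove between -0.002 and 0.003 m and angle between clip's own z axis and vertical below 0.12 rad and value of joint each of clip_left, clip_right below 0.04 rad and linear speed of each of clip, roller below 0.02 m/s); the robot touches nothing.
It fails at once if the clip is pressed against the axle or straightener with more than 22 N (contact force between clip and straightener above 22 N).
It fails at once if the clip is pressed on the roller with more than 22 N (contact force between clip and roller above 22 N).
It fails at once if a bystander (side cutters, screwdriver, tweezers, battery pack) is moved by more than 3 cm (distance of any of side_cutters, driver_red, tweezers, hero_pack from where it was at the start of the episode above 0.03 m).
It also fails if it takes over 64 s, if anything falls off the work surface, if the arm or the gripper's body presses on something with over 40 N, if the wrist force passes 120 N, or if a joint passes its speed limit or range.

### The arm

A 7-joint arm with a two-finger parallel gripper is mounted at the origin on a cart in front of the work surface, level with it; the furniture and walls round the work are solid. World frame = base frame: x ahead of the robot, y to its left, z up, the work surface at z = 0. Lengths are in m, angles in rad, forces in N, time in s.
With the tool pointing down it reaches from about 0.4 to 0.85 m from the base axis. Payload 10.4 kg.
Tool frame: the origin (TCP) lies midway between the tips of the shut fingers; the grasp point (between the pads) lies 19 mm behind it; z points along the fingers, y is the line along which they close (so a half turn about z gives the same grasp; the last joint's range is limited). The gripper opens to 87 mm and grips with 3 to 60 N. Pads are 19 mm wide; open, the fingers measure 117 mm over their backs; the gripper's body (75 mm by 190 mm) begins 51 mm behind the grasp point.
Start: joints at [-1.353, 0.332, -0.065, 1.46, 0.022, 1.35, -0.088], TCP at [0.149, 0.607, 0.223] pointing down, gripper open.
Joint ranges: [-2.6, 2.6], [-0.5, 2.12], [-1.47, 1.34], [0.16, 2.42], [-1.27, 4.41], [0.06, 2.06], [-2.6, 2.6]. Speed limits (rad/s): [2.22, 2.22, 2.79, 2.79, 3.14, 3.14, 3.14].

### API

Orientations are given as a unit quaternion [x, y, z, w].
In Python, from bench import r gives the robot as it stands.
- The arm moves only by the tool apply_moves, never from a script. Its argument "steps" is a list of rows, each a list of 7 numbers: the turn, a rotation vector about the tool's x, y, z in rad, then the shift along the tool's x, y, z in mm, then the opening, from -1 (shut) to 1 (fully open). In form: [[ax, ay, az, x, y, z, claw], ...]. A call has 1 to 20 rows; each row is the pose to reach, as a shift and turn from the pose commanded when the call began, along the tool's axes at that moment; what a row does not reach only later rows make up. A row lasts 1/12 s, in which the tool goes at most 41.7 mm and 7.16 degrees, less where a joint would pass 70% of its speed; a pose out of reach is approached as far as the arm can. A call with a gripper value outside its range is refused whole. The fingers move at their own pace and stop on an object; "force" is the grip in N (left out, the last holds). Time passes only in rows, so rows that repeat a pose let the fingers close. It gives the time, the measured TCP pose, the force, the opening and the grip force at its end, in the units of the state.
- r.read_state(): the state, without advancing time (a new reading comes with each control period).
- r.camera(name): name is "scene" or "top" or "wrist"; returns a dict with "pixels" (480x640x3 uint8, red, green, blue), "z_map" (480x640 float32, m along the optical axis (not along the pixel's ray), 0 where there is no reading), "fovy" (degrees; the focal length in pixels is half the picture's height over the tangent of half this angle, whatever the lens; pixels are square), "cx", "cy" (the principal point, pixels), "k1" (the pictures are not rectified: a ray, as slopes to the right and down, at radius r is drawn at 1 + k1 r^2 times it, then the intrinsics apply), "position" and "orientation" of the camera in the world. Camera axes: x right, y down, z forward; pixel columns grow to the right and rows downward; lengths in m; the calibration is good to about 2 mm. A picture is of the moment at which its call begins.
- r.close_job(): hands the job in; it is judged then, once.
The state is a dict: "time": time; "joint_positions": joint angles; "joint_vel": joint speeds; "joint_torque": joint torques, N m; "ee_pos": TCP position; "eef_rot": TCP orientation; "ft_force": force on the tool from outside, world axes, zero at the start; "torque": the same for the moment, N m; "width": finger opening in m; "grip_force": force on a finger pad.
Only numpy, scipy, OpenCV 4.12 (cv2) and the standard library are available. Lean on these libraries where they do the work, as an engineer would, in place of code of your own. Each camera call takes 0.05 s, during which the arm holds its last target. There are 200 camera calls.

## Working session

There is one attempt and no reset: what is moved stays moved. The work goes in short steps, Python scripts to look and compute and a tool call to move; the robot and the scene stay as the last step left them, time stands still between calls to the robot, and variables do not carry over. Pictures are saved under pics/ and viewed, at most 10 in all, crops included, and the job is handed in when it is done.

Besides the shell and the picture viewer there is one more tool, called after ">>>" in YAML: its name, and indented under it one key for each argument. apply_moves: Moves the arm, as the interface text tells. Its arguments: {"type":"object","properties":{"steps":{"type":"array","items":{"type":"array","items":{"type":"number"}}},"force":{"type":"number"}},"required":["steps"]}

```bash
mkdir -p pics
cat > h.py <<'E'
import numpy as np, cv2
from scipy.spatial.transform import Rotation as R
from bench import r
def grab(n):
    c=r.camera(n); h,w=c['z_map'].shape
    f=h/2/np.tan(np.radians(c['fovy'])/2)
    K=np.array([[f,0,c['cx']],[0,f,c['cy']],[0,0,1]])
    u,v=np.meshgrid(np.arange(w),np.arange(h))
    p=cv2.undistortPoints(np.stack([u,v],-1).reshape(-1,1,2).astype(float),K,np.array([c['k1'],0,0,0.])).reshape(h,w,2) if False else None
    d=np.stack([(u-c['cx'])/f,(v-c['cy'])/f],-1); s=d.copy()
    for _ in range(20): s=d/(1+c['k1']*(s**2).sum(-1,keepdims=True))
    ray=np.dstack([s,np.ones((h,w))])@R.from_quat(c['orientation']).as_matrix().T
    c['ray']=ray; c['xyz']=ray*c['z_map'][...,None]+np.array(c['position']); c['xyz'][c['z_map']==0]=np.nan
    return c
def onplane(c,u,v,z):
    u,v=int(round(u)),int(round(v)); p=np.array(c['position']); q=c['ray'][v,u]; return p+q*(z-p[2])/q[2]
def save(c,n): cv2.imwrite('pics/'+n,c['pixels'][...,::-1])
E
sed -i '/undistortPoints/d' h.py
python3 - <<'E'
from h import *
import pickle
for n in['top','scene']:
    c=grab(n); save(c,n+'1.png'); pickle.dump(c,open(n+'.pkl','wb')); print(n,c['position'],c['orientation'],c['fovy'],c['k1'])
print(r.read_state())
E
```

```text
top [ 0.26948435 -0.06564027  1.47838145] [ 0.75489503 -0.6478185   0.06903143 -0.07549402] 48.63539968889538 0.010969986057514584
scene [-0.24760348 -0.7376612   0.85610123] [ 0.805518   -0.37825202  0.18679608 -0.41614108] 49.40053725612394 0.022929129121008317
{'time': 0.1, 'joint_positions': array([-1.35260773,  0.33277296, -0.06469637,  1.46086357,  0.02162035,
        1.34989868, -0.08849171]), 'joint_vel': array([ 3.46361692e-05, -2.22295072e-03, -1.90532452e-03, -2.05331769e-03,
       -9.25060015e-05,  3.72207548e-04, -1.44037782e-03]), 'joint_torque': array([ 8.01752340e-04, -6.24548793e+01,  2.40345503e-02, -3.90711808e+01,
       -6.16313308e-02,  3.67171294e-02,  5.54238136e-05]), 'ee_pos': array([0.14897237, 0.60662784, 0.22185282]), 'eef_rot': array([ 1.20089405e-01,  9.92762885e-01, -6.22231871e-04, -3.57955734e-05]), 'ft_force': array([-0.47776189,  0.10352173, -0.52459451]), 'torque': array([-0.01256233, -0.00904636, -0.03127723]), 'grip_force': 0.0, 'width': 0.08710486009536493}
```

View pics/top1.png

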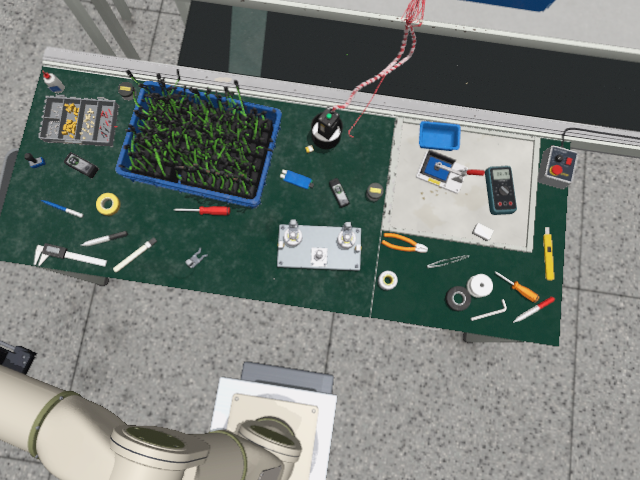

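View pics/scene1.png

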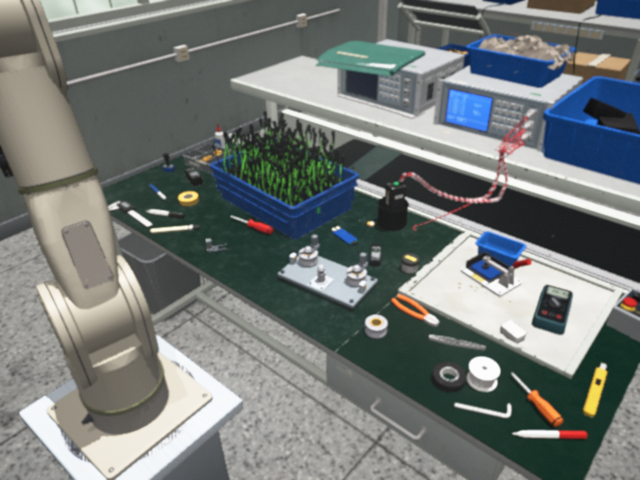

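The top image shows the straightener at about (319,248), with its bare axle at (319,256), the roller at (388,281) and the clip at (196,258). The scene image agrees, with the roller at (376,325) and the clip at (214,246). Next I'll measure them using depth.

Run:
```python
from h import *
import pickle
c=pickle.load(open('top.pkl','rb'))
X=c['xyz']
for n,(u0,u1,v0,v1) in dict(roller=(374,403,266,296),clip=(180,212,242,275),axle=(308,332,242,268),plate=(272,366,220,276)).items():
    P=X[v0:v1,u0:u1].reshape(-1,3); print(n,np.nanpercentile(P[:,2],[1,10,30,50,70,90,99]).round(4))
    lo={'roller':.012,'clip':.002,'axle':.045,'plate':.014}[n]; hi={'plate':.034}.get(n,.2)
    m=(P[:,2]>lo)&(P[:,2]<hi); Q=P[m]; print(m.sum(),Q.mean(0).round(4),Q.min(0).round(4),Q.max(0).round(4))
    if m.sum()>5:
        rc=cv2.minAreaRect(Q[:,:2].astype(np.float32)*1000); print(rc)
s=cv2.resize(c['pixels'][235:300,175:215],None,fx=9,fy=9,interpolation=cv2.INTER_CUBIC)
t=cv2.resize(c['pixels'][215:298,270:405],None,fx=3,fy=3,interpolation=cv2.INTER_CUBIC)
h=max(s.shape[0],t.shape[0]); o=np.zeros((h,s.shape[1]+t.shape[1],3),np.uint8); o[:s.shape[0],:s.shape[1]]=s; o[:t.shape[0],s.shape[1]:]=t
print(o.shape); cv2.imwrite('pics/crop1.png',o[...,::-1])
```

```text
roller [-0.0072 -0.0024  0.0004  0.0026  0.0062  0.029   0.0335]
222 [ 0.4745 -0.2543  0.028 ] [ 0.4502 -0.2919  0.0121] [ 0.4978 -0.2296  0.0377]
((475.049560546875, -258.24603271484375), (47.75479507446289, 58.5203971862793), 12.17141056060791)
clip [-0.0071 -0.0033 -0.0008  0.0009  0.0029  0.0063  0.0361]
402 [0.454  0.2847 0.0071] [0.4051 0.2355 0.002 ] [0.5071 0.3328 0.0429]
((455.5945739746094, 284.0591125488281), (91.98681640625, 88.39779663085938), 9.766164779663086)
axle [0.0156 0.0188 0.0213 0.0232 0.0252 0.0298 0.0702]
49 [ 0.5117 -0.0566  0.065 ] [ 0.5034 -0.0653  0.0477] [ 0.5231 -0.0476  0.0762]
((513.0164184570312, -56.28017807006836), (19.61896324157715, 16.274259567260742), 9.793204307556152)
plate [-0.0055 -0.0009  0.0059  0.0209  0.0242  0.0527  0.0779]
2763 [ 0.5309 -0.0552  0.0224] [ 0.4655 -0.1748  0.0141] [0.6097 0.0644 0.0339]
((538.331298828125, -54.373802185058594), (121.72154998779297, 229.99951171875), 6.329736709594727)
(585, 765, 3)
```

View pics/crop1.png

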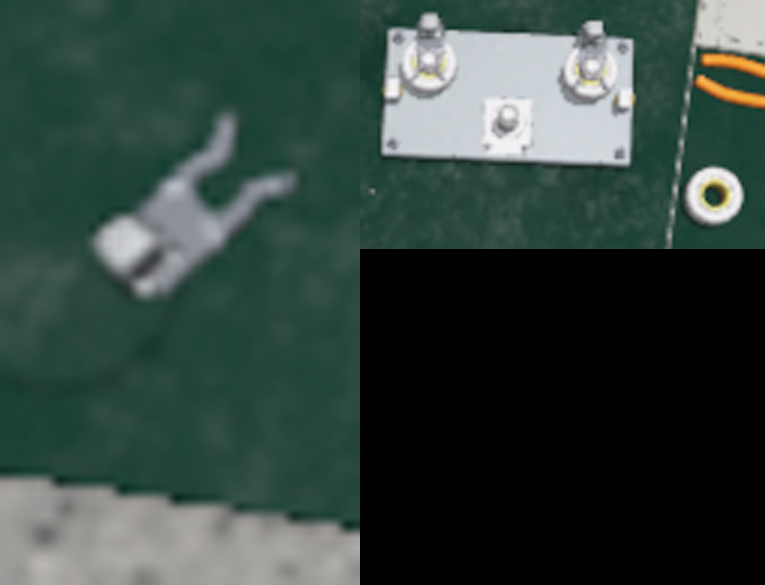

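The crop shows the clip with its grip near top-image (189,262) and its mouth pointing up and to the right. The roller lies flat with an open bore, and the bare axle is on the robot's side of the plate. I'll write a move calculator and fly over the clip on the way to the roller.

```bash
cat >> h.py <<'E'
def rel(p,psi,cmd=None):
    """row (turn, shift mm) to TCP p, closing direction psi deg, tool down; from commanded pose cmd=(pos,psi) or measured"""
    def M(a): a=np.radians(a); y=np.array([np.cos(a),np.sin(a),0]); z=np.array([0,0,-1.]); return np.array([np.cross(y,z),y,z]).T
    s=r.read_state()
    if cmd is None: p0,R0=s['ee_pos'],R.from_quat(s['eef_rot']).as_matrix()
    else: p0,R0=np.array(cmd[0]),M(cmd[1])
    y=R0[:,1]; print('now',np.round(s['ee_pos'],4),'psi',np.degrees(np.arctan2(y[1],y[0])).round(2),'tilt',np.degrees(np.arccos(-R0[2,2])).round(2))
    print('row',R.from_matrix(R0.T@M(psi)).as_rotvec().round(4),(R0.T@(np.array(p)-p0)*1000).round(1))
E
python3 - <<'E'
from h import *
import pickle
c=pickle.load(open('top.pkl','rb'))
g=onplane(c,175+128/9,235+245/9,.035); a=onplane(c,175+228/9,235+115/9,.004); b=onplane(c,175+293/9,235+180/9,.004)
m=(a+b)/2; print(g,a,b,m,'width',np.linalg.norm(a-b),'len',np.linalg.norm((m-g)[:2]),'yaw',np.degrees(np.arctan2(m[1]-g[1],m[0]-g[0])))
rel([.44,.28,.25],40)
E
```

```text
[0.43792874 0.29207547 0.035     ] [0.4852961  0.27711228 0.004     ] [0.46910579 0.25110062 0.004     ] [0.47720095 0.26410645 0.004     ] width 0.03063873900869355 len 0.048213816858631964 yaw -35.457839781759006
now [0.149  0.6066 0.2219] psi 76.21 tilt 0.07
row [-1.200e-03  5.000e-04  6.319e-01] [-360.5 -247.8  -27.8]
```

>>> apply_moves:
  steps:
    - [0,0,0.38,-360,-248,-28,1]
    - [0,0,0.38,-360,-248,-28,1]
    - [0,0,0.38,-360,-248,-28,1]
    - [0,0,0.38,-360,-248,-28,1]
    - [0,0,0.38,-360,-248,-28,1]
    - [0,0,0.38,-360,-248,-28,1]
    - [0,0,0.38,-360,-248,-28,1]
    - [0,0,0.38,-360,-248,-28,1]
    - [0,0,0.38,-360,-248,-28,1]
    - [0,0,0.38,-360,-248,-28,1]
    - [0,0,0.38,-360,-248,-28,1]
    - [0,0,0.38,-360,-248,-28,1]
    - [0,0,0.38,-360,-248,-28,1]
    - [0,0,0.38,-360,-248,-28,1]

```text
time: 1.27
ee_pos: [0.4387, 0.2812, 0.2502]
eef_rot: [0.305, 0.952, -0.0, -0.0]
ft_force: [-0.7, 0.5, -0.1]
width: 0.0871
grip_force: 0.0
```

Run:
```python
from h import *
import pickle
c=grab('wrist'); save(c,'w1.png'); pickle.dump(c,open('w1.pkl','wb')); print(c['position'],c['orientation'],c['fovy'],c['k1'])
s=r.read_state(); print(s['ee_pos'],s['eef_rot'],s['joint_positions'],s['time'])
rel([.475,-.256,.12],-28)
```

```text
[0.37293707 0.325968   0.41128111] [0.8795624  0.45311662 0.06574055 0.12935803] 64.15294477600743 -0.07782786612861142
[0.43841263 0.28155046 0.25019135] [ 3.04398952e-01  9.52544547e-01 -1.19153221e-04 -3.88522158e-04] [-0.91834309  0.08142103  0.27727211  1.70589774 -0.02328401  1.35807208
  0.3151693 ] 1.3167
now [0.4384 0.2816 0.2502] psi 54.56 tilt 0.05
row [-9.0000e-04 -2.0000e-04  1.4409e+00] [-341.6 -416.7  130.2]
```

View pics/w1.png

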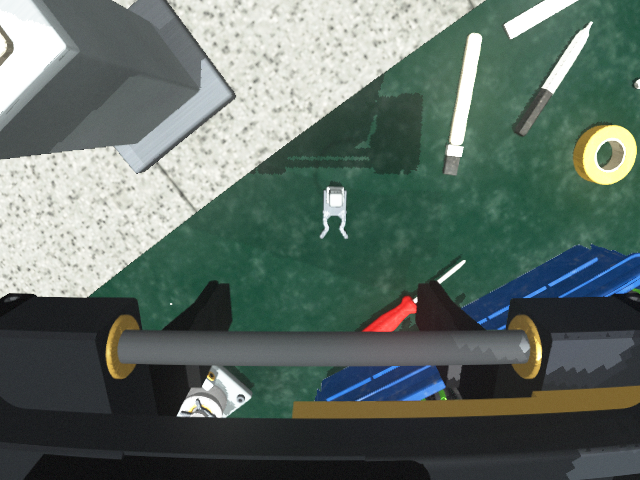

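The wrist view shows the clip at about (335,210) with its grip at the top and its mouth pointing down at (334,237). I'll segment it, then go on to the roller.

Run:
```python
from h import *
import pickle
c=pickle.load(open('w1.pkl','rb')); I=c['pixels'][175:250,305:370].astype(int)
m=(I[...,0]>I[...,1]-5)&(I[...,0]>90)
n,l,st,ce=cv2.connectedComponentsWithStats(m.astype(np.uint8)); k=1+np.argmax(st[1:,4]); m=l==k
v,u=np.nonzero(m); v+=175;u+=305; print(st[k])
P=np.array([onplane(c,a,b,.004) for a,b in zip(u,v)])
Z=c['xyz'][v,u,2]; hi=Z>.028; print('grip top',hi.sum(),Z[hi].mean(), np.array([onplane(c,a,b,.035) for a,b in zip(u[hi],v[hi])]).mean(0) if hi.any() else 0)
lo=v>214; A=P[lo]
for w in range(212,240,3):
    q=u[v==w]; print(w,q.min(),q.max(),onplane(c,q.min(),w,.004).round(4)[:2],onplane(c,q.max(),w,.004).round(4)[:2])
```

```text
[ 25  19  12  12 124]
grip top 123 0.03394453206092659 [0.43727814 0.29409319 0.035     ]Traceback (most recent call last):
  File "<stdin>", line 11, in <module>
    return umr_minimum(a, axis, None, out, keepdims, initial, where)
ValueError: zero-size array to reduction operation minimum which has no identity
```

>>> apply_moves:
  steps:
    - [0,0,1.44,-341,-417,60,1]
    - [0,0,1.44,-341,-417,60,1]
    - [0,0,1.44,-341,-417,60,1]
    - [0,0,1.44,-341,-417,60,1]
    - [0,0,1.44,-341,-417,60,1]
    - [0,0,1.44,-341,-417,60,1]
    - [0,0,1.44,-341,-417,60,1]
    - [0,0,1.44,-341,-417,60,1]
    - [0,0,1.44,-341,-417,60,1]
    - [0,0,1.44,-341,-417,60,1]
    - [0,0,1.44,-341,-417,60,1]
    - [0,0,1.44,-341,-417,60,1]
    - [0,0,1.44,-341,-417,60,1]
    - [0,0,1.44,-341,-417,60,1]
    - [0,0,1.44,-341,-417,60,1]
    - [0,0,1.44,-341,-417,60,1]
    - [0,0,1.44,-341,-417,60,1]
    - [0,0,1.44,-341,-417,60,1]

```text
time: 2.82
ee_pos: [0.475, -0.2553, 0.1906]
eef_rot: [0.857, 0.516, 0.001, -0.0]
ft_force: [0.1, -0.7, -0.3]
width: 0.0873
grip_force: 0.0
```

Run:
```python
from h import *
import pickle
c=grab('wrist'); save(c,'w2.png'); pickle.dump(c,open('w2.pkl','wb')); print(c['position'])
s=r.read_state(); print(s['ee_pos'],s['eef_rot'],s['joint_positions'],s['time'])
```

```text
[ 0.5107143  -0.18663564  0.35176584]
[ 0.47496525 -0.25558172  0.1907057 ] [ 8.56776612e-01  5.15687385e-01  5.61863919e-04 -2.05579768e-04] [-0.31590424  0.19777335  0.82462101  1.76937416 -0.15436726  1.2404863
  0.06211487] 2.8667
```

View pics/w2.png

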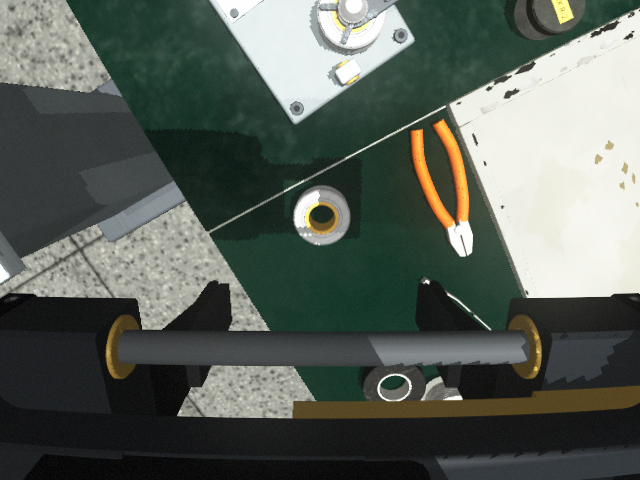

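The wrist view shows the roller upright and flat at about (322,214), well away from the side cutters. I'll fit its top annulus, and the clip as well.

Run:
```python
from h import *
import pickle
c=pickle.load(open('w2.pkl','rb')); X=c['xyz'][170:260,280:365]; Z=X[...,2]
m=(Z>.022)&(Z<.034); P=X[m]; print('rol',m.sum(),P[:,2].mean(),cv2.minEnclosingCircle(P[:,:2].astype(np.float32)*1000), P[:,:2].mean(0))
t=((X[...,2]>.022)).astype(np.uint8); cs,_=cv2.findContours(t,cv2.RETR_EXTERNAL,cv2.CHAIN_APPROX_NONE)
k=max(cs,key=len); (eu,ev),ax,_=cv2.fitEllipse(k); print(eu+280,ev+170,ax, onplane(c,eu+280,ev+170,.028))
# bore by yellow bush inner edge
c=pickle.load(open('w1.pkl','rb')); X=c['xyz'][175:250,305:370]; I=c['pixels'][175:250,305:370].astype(int)
m=(I[...,0]>95); v,u=np.nonzero(m); v+=175; u+=305
for w in range(206,241,3):
    q=u[v==w]
    if len(q): a,b=onplane(c,q.min(),w,.004)[:2],onplane(c,q.max(),w,.004)[:2]; print(w,q.min(),q.max(),((a+b)/2).round(4),(np.linalg.norm(a-b)*1e3).round(1))
```

```text
rol 1998 0.026685529156561166 ((472.8616638183594, -254.60169982910156), 25.02886962890625) [ 0.47341737 -0.25350785]
321.5696105957031 216.56633758544922 (54.35338592529297, 56.19011688232422) [ 0.47374908 -0.25368835  0.028     ]
206 323 345 [0.4474 0.2862] 23.8
209 323 345 [0.4501 0.2843] 23.9
212 323 346 [0.4531 0.2829] 25.0
215 323 345 [0.4555 0.2805] 24.0
218 323 345 [0.4583 0.2786] 24.0
221 323 345 [0.4611 0.2767] 24.1
224 323 344 [0.4635 0.2743] 23.0
227 324 343 [0.4663 0.2723] 20.9
230 323 343 [0.4688 0.2699] 22.0
233 321 345 [0.4716 0.2679] 26.5
236 320 347 [0.4747 0.2664] 29.9
```

Run:
```python
from h import *
rel([.4733,-.2542,.005],-28)
```

```text
now [ 0.475  -0.2556  0.1907] psi -27.91 tilt 0.07
row [ 0.0002 -0.0012  0.0015] [  0.2  -2.2 185.7]
```

>>> apply_moves:
  steps:
    - [0,0,0,0,-2,40,1]
    - [0,0,0,0,-2,80,1]
    - [0,0,0,0,-2,115,1]
    - [0,0,0,0,-2,145,1]
    - [0,0,0,0,-2,165,1]
    - [0,0,0,0,-2,178,1]
    - [0,0,0,0,-2,186,1]
    - [0,0,0,0,-2,186,1]
    - [0,0,0,0,-2,186,-0.2]
    - [0,0,0,0,-2,186,-0.2]
    - [0,0,0,0,-2,186,-0.2]
    - [0,0,0,0,-2,186,-0.2]
    - [0,0,0,0,-2,186,-0.2]
    - [0,0,0,0,-2,186,-0.2]
  force: 25

```text
time: 4.03
ee_pos: [0.4728, -0.2563, 0.0049]
eef_rot: [0.857, 0.514, 0.0, 0.0]
ft_force: [0.3, 0.1, 0.8]
width: 0.0544
grip_force: 0.0
```

>>> apply_moves:
  steps:
    - [0,0,0,1.8,0,0,-0.1]
    - [0,0,0,1.8,0,0,-0.4]
    - [0,0,0,1.8,0,0,-0.4]
    - [0,0,0,1.8,0,0,-0.4]
    - [0,0,0,1.8,0,0,-0.4]
  force: 25

```text
time: 4.45
ee_pos: [0.4735, -0.2548, 0.0047]
eef_rot: [0.858, 0.514, 0.0, 0.0]
ft_force: [-1.8, 0.2, 4.5]
width: 0.0495
grip_force: 25.0
```

Run:
```python
from h import *
rel([.52,-.11,.19],6.3)
```

```text
now [ 0.4735 -0.2548  0.0047] psi -28.08 tilt 0.02
row [ 3.e-04 -0.e+00 -6.e-01] [ 149.7  -27.1 -185.3]
```

>>> apply_moves:
  steps:
    - [0,0,0,0,0,-15,-0.4]
    - [0,0,0,0,0,-50,-0.4]
    - [0,0,0,0,0,-90,-0.4]
    - [0,0,0,0,0,-125,-0.4]
    - [0,0,-0.6,150,-27,-185,-0.4]
    - [0,0,-0.6,150,-27,-185,-0.4]
    - [0,0,-0.6,150,-27,-185,-0.4]
    - [0,0,-0.6,150,-27,-185,-0.4]
    - [0,0,-0.6,150,-27,-185,-0.4]
    - [0,0,-0.6,150,-27,-185,-0.4]
    - [0,0,-0.6,150,-27,-185,-0.4]
    - [0,0,-0.6,150,-27,-185,-0.4]

```text
time: 5.45
ee_pos: [0.5194, -0.1108, 0.1889]
eef_rot: [0.669, 0.743, -0.0, -0.0]
ft_force: [-0.5, -0.4, -1.5]
width: 0.0499
grip_force: 25.0
```

Run:
```python
from h import *
import pickle
c=grab('wrist'); save(c,'w3.png'); pickle.dump(c,open('w3.pkl','wb')); print(c['position'])
s=r.read_state(); print(s['ee_pos'],s['width'],s['ft_force'],s['time'])
```

```text
[ 0.50995671 -0.0331238   0.34990385]
[ 0.51941024 -0.11087737  0.18891157] 0.04982524765615795 [ 0.27509254 -0.13558142 -2.59432843] 5.5
```

View pics/w3.png

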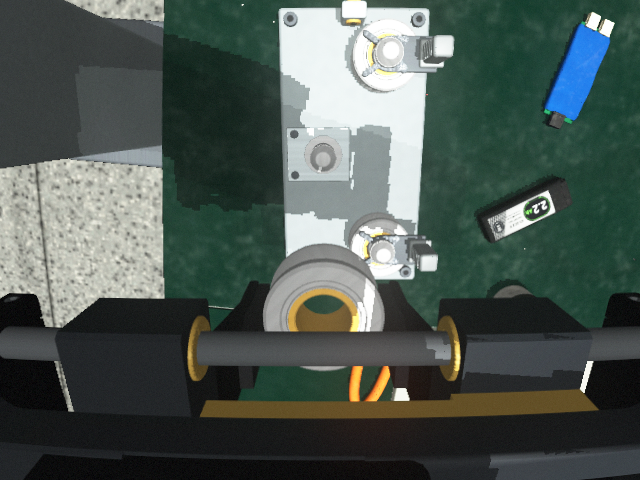

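The wrist view shows the axle at about (322,156), the finished stations at (390,50) and (383,255), and the held roller at (324,310). Measuring the axle and the roller.

Run:
```python
from h import *
import pickle
c=pickle.load(open('w3.pkl','rb')); X=c['xyz']
B=X[135:182,300:345].reshape(-1,3); print('axle z pct',np.nanpercentile(B[:,2],[5,25,50,75,90,97,99.5]).round(4))
for z0,z1 in((.022,.031),(.03,.055),(.055,.08),(.066,.08)):
    Q=B[(B[:,2]>z0)&(B[:,2]<z1)]
    if len(Q)>4: print(z0,len(Q),Q.mean(0).round(4),cv2.minEnclosingCircle(Q[:,:2].astype(np.float32)*1000))
t=(X[140:175,300:345,2]>.056).astype(np.uint8); v,u=np.nonzero(t); print('tip px',u.mean()+300,v.mean()+140,u.min()+300,u.max()+300,v.min()+140,v.max()+140)
# plate
m=(X[...,2]>.012)&(X[...,2]<.034); m[:,:250]=0; m[:,450:]=0; m[245:]=0
n,l,st,_=cv2.connectedComponentsWithStats(m.astype(np.uint8)); k=1+np.argmax(st[1:,4]); P=X[l==k]
print('plate z',np.median(P[:,2]),P[:,2].std())
L=[];
for v in range(20,240,4):
    q=np.nonzero(l[v]==k)[0]
    if len(q): L.append([*onplane(c,q.min(),v,np.median(P[:,2]))[:2],*onplane(c,q.max(),v,np.median(P[:,2]))[:2]])
L=np.array(L)
for a in(L[:,:2],L[:,2:]):
    f=cv2.fitLine(a.astype(np.float32),cv2.DIST_HUBER,0,.001,.001).ravel(); print(f, np.degrees(np.arctan2(-f[0],f[1])))
# stations heads
for (u0,u1,v0,v1) in((370,410,35,70),(365,400,238,272)):
    Q=X[v0:v1,u0:u1].reshape(-1,3); Q=Q[(Q[:,2]>.055)&(Q[:,2]<.1)]; print('st',len(Q),Q.mean(0).round(4),Q.max(0))
# roller in hand
Q=X[235:335,255:390].reshape(-1,3); Q=Q[(Q[:,2]>.195)&(Q[:,2]<.225)]; print('roller',len(Q),np.median(Q[:,2]),cv2.minEnclosingCircle(Q[:,:2].astype(np.float32)*1000),Q.min(0),Q.max(0))
```

```text
axle z pct [0.0204 0.0214 0.0227 0.0614 0.0668 0.0681 0.0688]
0.022 683 [ 0.511  -0.0566  0.0231] ((510.19549560546875, -59.72096633911133), 25.459918975830078)
0.03 32 [ 0.5109 -0.048   0.0425] ((510.6951904296875, -50.74274444580078), 7.848232269287109)
0.055 580 [ 0.5113 -0.0565  0.0652] ((511.2109375, -56.96672439575195), 10.069456100463867)
0.066 262 [ 0.5111 -0.0567  0.0676] ((511.68194580078125, -56.89209747314453), 7.307602405548096)
tip px 322.6965517241379 158.19655172413792 310 336 145 172
plate z 0.020371435611467925 0.0017387902230011824
[ 0.1094273  -0.9939948   0.47485676 -0.03977444] -173.7177
[ 0.21858826 -0.9758172   0.58410394 -0.00893729] -167.37387
st 1009 [0.5511 0.0214 0.0619] [0.56640703 0.03562747 0.06972277]
st 684 [ 0.5668 -0.1233  0.0622] [ 0.58227859 -0.1132082   0.06995517]
roller 6854 0.210558958969097 ((516.2994995117188, -101.79154205322266), 29.5196475982666) [ 0.48684325 -0.12091214  0.1950165 ] [ 0.54575575 -0.08334218  0.22466322]
```

Run:
```python
from h import *
import pickle
from scipy.optimize import least_squares
c=pickle.load(open('w3.pkl','rb')); X=c['xyz']; I=c['pixels'].astype(int)
E=[]
for u in range(278,372,3):
    col=X[230:330,u,2]; q=np.nonzero((col>.2085)&(col<.217))[0]
    if len(q): E.append(X[230+q.min(),u])
E=np.array(E); print(len(E),E[:,2].mean())
f=least_squares(lambda p:np.hypot(E[:,0]-p[0],E[:,1]-p[1])-.0245,[.5194,-.1109],loss='soft_l1',f_scale=.001); print('outer',f.x,np.abs(f.fun).max())
# bore: brass ring outer upper arc
B=I[...,0]-I[...,2]
E=[]
for u in range(300,350,3):
    q=np.nonzero(B[275:330,u]>50)[0]
    if len(q): E.append(onplane(c,u,275+q.min(),.2122))
E=np.array(E)[:,:2]; f=least_squares(lambda p:np.hypot(E[:,0]-p[0],E[:,1]-p[1])-p[2],[.5194,-.1109,.014],loss='soft_l1',f_scale=.001); print('bush',f.x,np.abs(f.fun).max())
rel([.5117,-.0569,.19],6.3)
```

```text
32 0.20933450076959412
outer [ 0.51755685 -0.10816523] 0.00044847713180328624
bush [ 0.51750443 -0.10811823  0.01414612] 0.00025009214756000625
now [ 0.5194 -0.1109  0.1889] psi 6.03 tilt 0.07
row [-0.0012  0.     -0.0047] [54.5 -2.  -1.1]
```

Run:
```python
from h import *
rel([.5132,-.0588,.081],6.3)
```

```text
now [ 0.5194 -0.1109  0.1889] psi 6.03 tilt 0.07
row [-0.0012  0.     -0.0047] [ 52.4  -0.6 107.9]
```

>>> apply_moves:
  steps:
    - [0,0,0,35,-0.5,0,-0.4]
    - [0,0,0,52.4,-0.5,10,-0.4]
    - [0,0,0,52.4,-0.5,40,-0.4]
    - [0,0,0,52.4,-0.5,75,-0.4]
    - [0,0,0,52.4,-0.5,98,-0.4]
    - [0,0,0,52.4,-0.5,108,-0.4]
    - [0,0,0,52.4,-0.5,108,-0.4]
    - [0,0,0,52.4,-0.5,108,-0.4]

```text
time: 6.17
ee_pos: [0.514, -0.0584, 0.082]
eef_rot: [0.668, 0.744, -0.0, 0.0]
ft_force: [0.4, 0.2, -1.1]
width: 0.0497
grip_force: 25.0
```

Run:
```python
from h import *
import pickle
a=grab('wrist'); b=grab('scene'); t=grab('top'); pickle.dump((a,b,t),open('w4.pkl','wb'))
s=r.read_state(); print(s['ee_pos'],s['width'],s['ft_force'],s['time'])
A=cv2.resize(a['pixels'][220:360,230:410],None,fx=2.2,fy=2.2); B=cv2.resize(b['pixels'][230:310,270:385],None,fx=3.4,fy=3.4,interpolation=cv2.INTER_CUBIC)
h=max(A.shape[0],B.shape[0]); o=np.zeros((h,A.shape[1]+B.shape[1],3),np.uint8); o[:A.shape[0],:A.shape[1]]=A; o[:B.shape[0],A.shape[1]:]=B; print(o.shape)
cv2.imwrite('pics/w4.png',o[...,::-1])
```

```text
[ 0.51508372 -0.05789583  0.08311171] 0.04960857038103296 [ 0.11200316 -0.06934779 -2.03998672] 6.3167
(308, 787, 3)
```

View pics/w4.png

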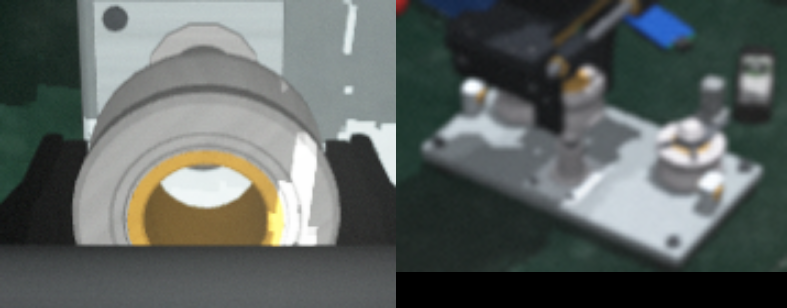

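The left half shows the roller over the axle, with the collar at about (203,45) in the crop and the axle tip's edge through the bore at about (205,160). The right half shows the roller held just above the axle. Quantifying the offset now.

Run:
```python
from h import *
import pickle
from scipy.optimize import least_squares
a,b,t=pickle.load(open('w4.pkl','rb')); X=a['xyz']; I=a['pixels'].astype(int)
s=r.read_state(); print(s['ee_pos'],s['time'],s['joint_vel'].round(3))
print('bore col 323:'); 
for v in range(230,332,4): print(v,X[v,323].round(4),I[v,323])
B=I[...,0]-I[...,2]; E=[]
for u in range(300,350,3):
    q=np.nonzero(B[275:330,u]>50)[0]
    if len(q): E.append(onplane(a,u,275+q.min(),s['ee_pos'][2]-.0047+.028))
E=np.array(E)[:,:2]; f=least_squares(lambda p:np.hypot(E[:,0]-p[0],E[:,1]-p[1])-.01415,[.514,-.058],loss='soft_l1',f_scale=.001); print('bush',f.x,np.abs(f.fun).max())
Q=X[285:315,300:345].reshape(-1,3); Q=Q[(Q[:,2]>.055)&(Q[:,2]<.073)]; print('tip',len(Q),Q.mean(0) if len(Q) else 0,Q.min(0),Q.max(0))
```

```text
[ 0.51508372 -0.05789583  0.08311171] 6.3167 [-0.003 -0.002 -0.004  0.005 -0.002 -0.005  0.003]
bore col 323:
230 [ 0.5103 -0.0411  0.0216] [152 160 161]
234 [ 0.5105 -0.0428  0.0243] [181 183 181]
238 [ 0.5108 -0.0457  0.0229] [182 183 183]
242 [ 0.5109 -0.0465  0.0285] [104 104 104]
246 [ 0.5094 -0.0316  0.083 ] [128 129 127]
250 [ 0.5096 -0.0329  0.0846] [132 133 132]
254 [ 0.5097 -0.034   0.0869] [137 138 136]
258 [ 0.5095 -0.0317  0.0987] [117 117 116]
262 [ 0.5095 -0.0317  0.1031] [136 137 136]
266 [ 0.5096 -0.0334  0.1031] [159 160 159]
270 [ 0.5098 -0.0344  0.1048] [177 177 175]
274 [ 0.51   -0.0366  0.1033] [177 180 177]
278 [ 0.5101 -0.0378  0.1046] [178 180 178]
282 [ 0.5104 -0.0401  0.1031] [178 177 175]
286 [ 0.5105 -0.0413  0.1043] [148 148 147]
290 [ 0.5107 -0.0433  0.1036] [214 173  88]
294 [ 0.5126 -0.0613  0.0683] [184 156 102]
298 [ 0.5152 -0.0859  0.0208] [218 228 229]
302 [ 0.5155 -0.0893  0.0195] [230 237 237]
306 [ 0.5158 -0.0919  0.0201] [230 238 238]
310 [ 0.5161 -0.0949  0.0197] [240 245 246]
314 [ 0.5134 -0.0683  0.076 ] [179 175 163]
318 [ 0.5133 -0.0681  0.0805] [129 105  60]
322 [ 0.5133 -0.0675  0.0854] [123 100  60]
326 [ 0.5134 -0.0686  0.0871] [122  98  56]
330 [ 0.5133 -0.0676  0.0924] [125  99  55]
bush [ 0.51211182 -0.0553519 ] 0.00024536764557904316
tip 29 [ 0.51254426 -0.06401886  0.06405587] [ 0.50931922 -0.06670101  0.0598614 ] [ 0.51669594 -0.06127638  0.06830024]
```

>>> apply_moves:
  steps:
    - [0,0,0,0,0,4,-0.4]
    - [0,0,0,0,0,8,-0.4]
    - [0,0,0,0,0,12,-0.4]
    - [0,0,0,0,0,16,-0.4]
    - [0,0,0,0,0,20,-0.4]
    - [0,0,0,0,0,24,-0.4]
    - [0,0,0,0,0,24,-0.4]

```text
time: 6.9
ee_pos: [0.5133, -0.0576, 0.0566]
eef_rot: [0.667, 0.745, -0.001, -0.0]
ft_force: [-1.3, 0.2, -2.1]
width: 0.0496
grip_force: 25.0
```

>>> apply_moves:
  steps:
    - [0,0,0,0,0,6,-0.4]
    - [0,0,0,0,0,12,-0.4]
    - [0,0,0,0,0,17,-0.4]
    - [0,0,0,0,0,21,-0.4]
    - [0,0,0,0,0,24,-0.4]
    - [0,0,0,0,0,24,-0.4]

```text
time: 7.4
ee_pos: [0.5135, -0.0577, 0.0328]
eef_rot: [0.667, 0.745, -0.0, -0.0]
ft_force: [-0.1, 0.1, -1.4]
width: 0.0497
grip_force: 25.0
```

>>> apply_moves:
  steps:
    - [0,0,0,0,0,1.5,-0.4]
    - [0,0,0,0,0,2.5,-0.4]
    - [0,0,0,0,0,3,-0.4]
    - [0,0,0,0,0,3,-0.4]

```text
time: 7.73
ee_pos: [0.514, -0.0576, 0.0305]
eef_rot: [0.667, 0.745, 0.0, 0.0]
ft_force: [0.2, 0.2, -1.5]
width: 0.0501
grip_force: 25.0
```

>>> apply_moves:
  steps:
    - [0,0,0,0,0,0.7,-0.4]
    - [0,0,0,0,0,1.4,-0.4]
    - [0,0,0,0,0,2,-0.4]
    - [0,0,0,0,0,2,-0.4]

```text
time: 8.07
ee_pos: [0.5141, -0.0576, 0.0291]
eef_rot: [0.667, 0.745, 0.0, -0.0]
ft_force: [-3.2, 0.8, 6.2]
width: 0.0498
grip_force: 25.0
```

>>> apply_moves:
  steps:
    - [0,0,0,0,0,-0.5,0.3]
    - [0,0,0,0,0,-0.5,0.5]
    - [0,0,0,0,0,-0.5,0.5]
    - [0,0,0,0,0,-0.5,0.5]
    - [0,0,0,0,0,-20,0.5]
    - [0,0,0,0,0,-60,0.5]
    - [0,0,0,0,0,-100,0.5]
    - [0,0,0,-30,0,-140,0.5]
    - [0,0,0,-60,0,-160,0.5]
    - [0,0,0,-60,0,-160,0.5]
    - [0,0,0,-60,0,-160,0.5]

```text
time: 8.98
ee_pos: [0.5213, -0.1197, 0.1902]
eef_rot: [0.669, 0.744, 0.001, 0.001]
ft_force: [-1.0, 0.7, 0.1]
width: 0.0655
grip_force: 0.0
```

Run:
```python
from h import *
import pickle
a=grab('wrist'); save(a,'w5.png'); pickle.dump(a,open('w5.pkl','wb')); X=a['xyz']
s=r.read_state(); print(s['ee_pos'],s['width'],s['ft_force'],s['time'])
m=(X[...,2]>.045)&(X[...,2]<.058); m[:,:270]=0; m[:,370:]=0; m[:100]=0; m[230:]=0
n,l,st,_=cv2.connectedComponentsWithStats(m.astype(np.uint8)); k=1+np.argmax(st[1:,4]); print(st[k]); P=X[l==k]; print('roller top z',np.median(P[:,2]),np.percentile(P[:,2],[5,95]),cv2.minEnclosingCircle(P[:,:2].astype(np.float32)*1000))
A=np.c_[P[:,:2]-P[:,:2].mean(0),np.ones(len(P))]; print('slopes',np.linalg.lstsq(A,P[:,2],rcond=None)[0])
x,y,w,h=st[k][:4]; Q=X[y:y+h,x:x+w].reshape(-1,3); Q=Q[(Q[:,2]>.06)&(Q[:,2]<.08)]; print('tip',len(Q),Q.mean(0),Q[:,2].max(),cv2.minEnclosingCircle(Q[:,:2].astype(np.float32)*1000))
for (u0,u1,v0,v1) in((360,420,35,90),(355,420,240,300)):
    Q=X[v0:v1,u0:u1].reshape(-1,3); Q=Q[(Q[:,2]>.045)&(Q[:,2]<.0515)]; print('station roller top',len(Q),np.median(Q[:,2]))
```

```text
[ 0.52056711 -0.11776314  0.18861093] 0.06540290056226136 [ 0.18279399  0.33161174 -1.5362847 ] 9.0333
[ 290  111   65   66 2676]
roller top z 0.05103254456369921 [0.04956379 0.05232361] ((512.1117553710938, -55.89304733276367), 25.27570343017578)
slopes [-0.00020143 -0.00469899  0.05100305]
tip 584 [ 0.51139663 -0.05659497  0.06522081] 0.06998045736235181 ((511.32476806640625, -56.87816619873047), 10.033228874206543)
station roller top 773 0.05064483899631367
station roller top 449 0.05059332759421903
```

View pics/w5.png

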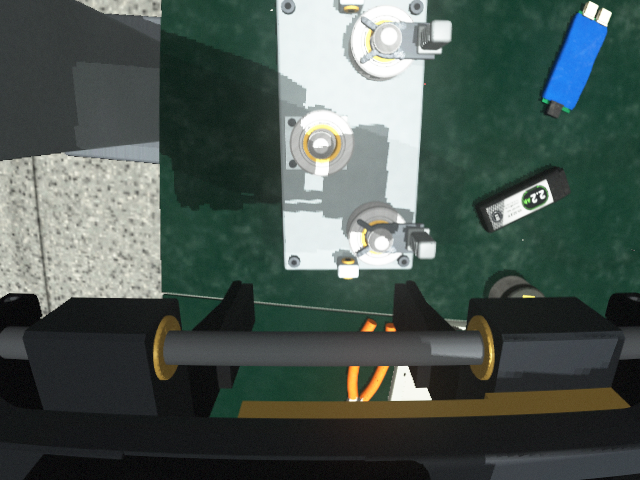

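The view shows the roller at (320,142) fully down on its seat: its top is at the same depth as the finished rollers, it sits level, and contact was felt at the expected height. Now the clip.

Run:
```python
from h import *
rel([.439,.2935,.12],54)
rel([.439,.2935,.19],54)
```

```text
now [ 0.5206 -0.1178  0.1886] psi 6.21 tilt 0.05
row [ 8.000e-04  1.000e-04 -8.341e-01] [417.7 -36.7  68.7]
now [ 0.5206 -0.1178  0.1886] psi 6.21 tilt 0.05
row [ 8.000e-04  1.000e-04 -8.341e-01] [417.7 -36.6  -1.3]
```

>>> apply_moves:
  steps:
    - [0,0,-0.834,300,-36.5,-10,0.5]
    - [0,0,-0.834,300,-36.5,-10,0.5]
    - [0,0,-0.834,300,-36.5,-10,0.5]
    - [0,0,-0.834,300,-36.5,-10,0.5]
    - [0,0,-0.834,300,-36.5,-10,0.5]
    - [0,0,-0.834,300,-36.5,-10,0.5]
    - [0,0,-0.834,300,-36.5,-10,0.5]
    - [0,0,-0.834,417.7,-36.5,69,0.5]
    - [0,0,-0.834,417.7,-36.5,69,0.5]
    - [0,0,-0.834,417.7,-36.5,69,0.5]
    - [0,0,-0.834,417.7,-36.5,69,0.5]
    - [0,0,-0.834,417.7,-36.5,69,0.5]
    - [0,0,-0.834,417.7,-36.5,69,0.5]
    - [0,0,-0.834,417.7,-36.5,69,0.5]
    - [0,0,-0.834,417.7,-36.5,69,0.5]

```text
time: 10.28
ee_pos: [0.4387, 0.293, 0.1198]
eef_rot: [0.309, 0.951, 0.0, 0.0]
ft_force: [1.0, 0.6, 0.5]
width: 0.0655
grip_force: 0.0
```

Run:
```python
from h import *
import pickle
a=grab('wrist'); save(a,'w6.png'); pickle.dump(a,open('w6.pkl','wb')); X=a['xyz']
s=r.read_state(); print(s['ee_pos'],s['width'],s['ft_force'],s['time'],s['joint_positions'])
m=(X[...,2]>.03)&(X[...,2]<.039); m[:,:270]=0; m[:,380:]=0; m[285:]=0
n,l,st,_=cv2.connectedComponentsWithStats(m.astype(np.uint8)); k=1+np.argmax(st[1:,4]); print(st[k]); P=X[l==k]; print('grip',P.mean(0),cv2.minAreaRect(P[:,:2].astype(np.float32)*1000))
```

```text
[0.43883728 0.29302195 0.12003949] 0.06543212000279668 [-0.02531033 -0.53099788  1.06138196] 10.3333 [-0.92699919  0.20160224  0.28120128  1.859609   -0.06285896  1.08817295
  0.32037143]
[317 233  21  21 404]
grip [0.4367042  0.29491139 0.03319833] ((437.0189514160156, 294.7464294433594), (13.711726188659668, 13.90434741973877), 53.76366424560547)
```

View pics/w6.png

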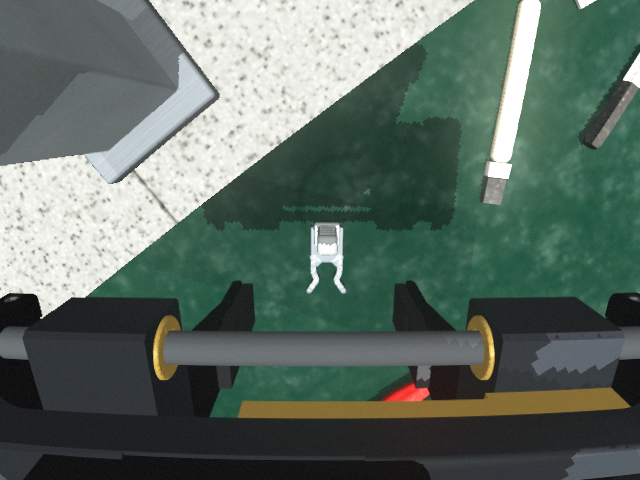

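The view shows the clip at (327,255) with its grip at (327,243), square to the jaws and clear of everything. Going down onto the grip.

Run:
```python
from h import *
rel([.4392,.2955,.008],53.8)
```

```text
now [0.4388 0.293  0.12  ] psi 54.0 tilt 0.04
row [0.0007 0.0001 0.0034] [  1.2   2.1 112. ]
```

>>> apply_moves:
  steps:
    - [0,0,0,1.2,2.1,30,0.5]
    - [0,0,0,1.2,2.1,60,0.5]
    - [0,0,0,1.2,2.1,85,0.5]
    - [0,0,0,1.2,2.1,102,0.3]
    - [0,0,0,1.2,2.1,111,0]
    - [0,0,0,1.2,2.1,112,-0.3]
    - [0,0,0,1.2,2.1,112,-0.5]
    - [0,0,0,1.2,2.1,112,-0.5]
  force: 20

```text
time: 11.0
ee_pos: [0.4396, 0.2967, 0.009]
eef_rot: [0.309, 0.951, 0.001, 0.001]
ft_force: [0.4, 0.2, 0.8]
width: 0.0397
grip_force: 0.0
```

>>> apply_moves:
  steps:
    - [0,0,0,0,0,0,-0.7]
    - [0,0,0,0,0,0,-1]
    - [0,0,0,0,0,0,-1]
    - [0,0,0,0,0,0,-1]
    - [0,0,0,0,0,0,-1]
    - [0,0,0,0,0,0,-1]
  force: 35

```text
time: 11.5
ee_pos: [0.4388, 0.2965, 0.008]
eef_rot: [0.308, 0.951, 0.0, 0.0]
ft_force: [-1.4, -0.9, 5.8]
width: 0.014
grip_force: 35.0
```

Run:
```python
from h import *
for i in range(3): s=r.read_state(); print(s['ee_pos'],s['eef_rot'],s['width'],s['grip_force'],s['ft_force'])
```

```text
[0.43882431 0.29654366 0.00797505] [3.08268864e-01 9.51299220e-01 3.09124744e-04 7.72125706e-05] 0.013993289202556708 35.00107310246676 [-1.40131745 -0.86604293  5.81653695]
[0.43882431 0.29654366 0.00797505] [3.08268864e-01 9.51299220e-01 3.09124744e-04 7.72125706e-05] 0.013993289202556708 35.00107310246676 [-1.40131745 -0.86604293  5.81653695]
[0.43882431 0.29654366 0.00797505] [3.08268864e-01 9.51299220e-01 3.09124744e-04 7.72125706e-05] 0.013993289202556708 35.00107310246676 [-1.40131745 -0.86604293  5.81653695]
```

Run:
```python
from h import *
A=np.array([.5135,-.0577]); e=np.array([np.cos(np.radians(6.3)),np.sin(np.radians(6.3))])
p=A-.068*e; print(p); rel([*p,.09],96.3); rel([*p,.15],96.3)
```

```text
[ 0.44591066 -0.06516193]
now [0.4388 0.2965 0.008 ] psi 54.09 tilt 0.04
row [ 6.000e-04  2.000e-04 -7.367e-01] [-217.9 -288.8  -82.2]
now [0.4388 0.2965 0.008 ] psi 54.09 tilt 0.04
row [ 6.000e-04  2.000e-04 -7.367e-01] [-217.9 -288.7 -142.2]
```

>>> apply_moves:
  steps:
    - [0,0,0,0,0,-15,-1]
    - [0,0,0,0,0,-45,-1]
    - [0,0,0,0,0,-85,-1]
    - [0,0,-0.737,-218,-289,-142,-1]
    - [0,0,-0.737,-218,-289,-142,-1]
    - [0,0,-0.737,-218,-289,-142,-1]
    - [0,0,-0.737,-218,-289,-142,-1]
    - [0,0,-0.737,-218,-289,-142,-1]
    - [0,0,-0.737,-218,-289,-142,-1]
    - [0,0,-0.737,-218,-289,-142,-1]
    - [0,0,-0.737,-218,-289,-142,-1]
    - [0,0,-0.737,-218,-289,-142,-1]
    - [0,0,-0.737,-218,-289,-142,-1]
    - [0,0,-0.737,-218,-289,-82,-1]
    - [0,0,-0.737,-218,-289,-82,-1]
    - [0,0,-0.737,-218,-289,-82,-1]
    - [0,0,-0.737,-218,-289,-82,-1]
    - [0,0,-0.737,-218,-289,-82,-1]

```text
time: 13.0
ee_pos: [0.4464, -0.0656, 0.0906]
eef_rot: [-0.055, 0.998, -0.0, 0.001]
ft_force: [0.6, 0.4, -1.1]
width: 0.0139
grip_force: 35.0
```

Run:
```python
from h import *
import pickle
a=grab('wrist'); b=grab('scene'); t=grab('top'); pickle.dump((a,b,t),open('w7.pkl','wb'))
s=r.read_state(); print(s['ee_pos'],s['width'],s['ft_force'],s['time'],s['joint_positions'])
A=np.array([.5135,-.0577]); e=np.array([np.cos(np.radians(6.3)),np.sin(np.radians(6.3))])
rel([*(A-.068*e),.09],96.3)
im=[cv2.resize(a['pixels'][150:360,200:440],(400,350)),cv2.resize(b['pixels'][230:310,270:370],(400,320),interpolation=cv2.INTER_CUBIC),]
o=np.zeros((350,800,3),np.uint8); o[:350,:400]=im[0]; o[:320,400:]=im[1]
cv2.imwrite('pics/w7.png',o[...,::-1])
```

```text
[ 0.44665802 -0.06544485  0.09080527] 0.013721081309607638 [ 0.56367757  0.41664779 -0.44927065] 13.15 [-0.49609941  0.0656612   0.56361577  2.08455126 -0.04246724  0.99973736
  1.77079663]
now [ 0.4467 -0.0654  0.0908] psi 96.34 tilt 0.13
row [0.0003 0.0023 0.0006] [0.7 0.4 0.8]
```

View pics/w7.png

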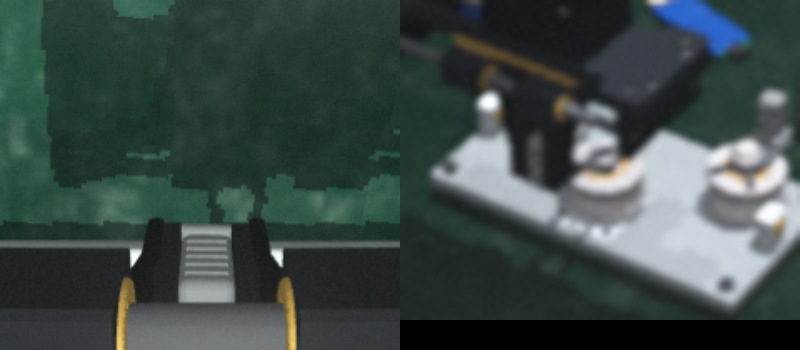

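The left crop shows the grip held squarely between the fingers at (207,265). The right crop shows the clip over the seated roller at about (600,140). Lowering it gently.

>>> apply_moves:
  steps:
    - [0,0,0,0,0,8,-1]
    - [0,0,0,0,0,16,-1]
    - [0,0,0,0,0,22,-1]
    - [0,0,0,0,0,26,-1]
    - [0,0,0,0,0,27.5,-1]
    - [0,0,0,0,0,27.5,-1]
    - [0,0,0,0,0,27.5,-1]

```text
time: 13.73
ee_pos: [0.4457, -0.0657, 0.062]
eef_rot: [-0.055, 0.998, -0.0, -0.0]
ft_force: [-0.1, 0.4, -0.4]
width: 0.0137
grip_force: 35.0
```

Underside estimated 1.6 mm above the roller. Feeling down in small steps.

>>> apply_moves:
  steps:
    - [0,0,0,0,0,0.4,-1]
    - [0,0,0,0,0,0.8,-1]
    - [0,0,0,0,0,1.2,-1]
    - [0,0,0,0,0,1.2,-1]

```text
time: 14.07
ee_pos: [0.4457, -0.0656, 0.0609]
eef_rot: [-0.055, 0.998, 0.0, 0.0]
ft_force: [-0.4, 0.8, -1.5]
width: 0.0139
grip_force: 35.0
```

>>> apply_moves:
  steps:
    - [0,0,0,0,0,0.4,-1]
    - [0,0,0,0,0,0.8,-1]
    - [0,0,0,0,0,0.8,-1]
    - [0,0,0,0,0,0.8,-1]

```text
time: 14.4
ee_pos: [0.4458, -0.0657, 0.0601]
eef_rot: [-0.055, 0.998, 0.0, 0.0]
ft_force: [-0.9, -0.3, 1.2]
width: 0.0138
grip_force: 35.0
```

>>> apply_moves:
  steps:
    - [0,0,0,0,0,0.4,-1]
    - [0,0,0,0,0,0.5,-1]
    - [0,0,0,0,0,0.5,-1]

```text
time: 14.65
ee_pos: [0.4459, -0.0657, 0.0597]
eef_rot: [-0.055, 0.998, 0.0, 0.0]
ft_force: [-1.2, -0.6, 3.9]
width: 0.0131
grip_force: 35.0
```

>>> apply_moves:
  steps:
    - [0,0,0,0,0,-0.7,-1]
    - [0,0,0,-3,0,-0.7,-1]
    - [0,0,0,-6,0,-0.7,-1]
    - [0,0,0,-9,0,-0.7,-1]
    - [0,0,0,-12,0,-0.7,-1]
    - [0,0,0,-15,0,-0.7,-1]
    - [0,0,0,-17,0,-0.7,-1]
    - [0,0,0,-17,0,-0.7,-1]

```text
time: 15.32
ee_pos: [0.4632, -0.0637, 0.0602]
eef_rot: [-0.055, 0.998, -0.0, 0.0]
ft_force: [0.7, 0.2, 2.2]
width: 0.0137
grip_force: 35.0
```

>>> apply_moves:
  steps:
    - [0,0,0,-1,0,-0.2,-1]
    - [0,0,0,-2,0,-0.2,-1]
    - [0,0,0,-3,0,-0.2,-1]
    - [0,0,0,-4,0,-0.2,-1]
    - [0,0,0,-4,0,-0.2,-1]

```text
time: 15.73
ee_pos: [0.4666, -0.0632, 0.0603]
eef_rot: [-0.055, 0.998, 0.0, -0.0]
ft_force: [-0.8, 0.1, 1.5]
width: 0.0138
grip_force: 35.0
```

>>> apply_moves:
  steps:
    - [0,0,0,-1,0,0,-1]
    - [0,0,0,-2,0,0,-1]
    - [0,0,0,-3,0,0,-1]
    - [0,0,0,-3,0,0,-1]

```text
time: 16.07
ee_pos: [0.4684, -0.0627, 0.0603]
eef_rot: [-0.055, 0.998, 0.0, -0.001]
ft_force: [-9.3, 1.2, 9.9]
width: 0.0141
grip_force: 35.0
```

Arm resistance is starting, with some downward load as well. I'll ease up slightly and keep going in small steps.

>>> apply_moves:
  steps:
    - [0,0,0,0,0,-0.7,-1]
    - [0,0,0,-0.4,0,-1.0,-1]
    - [0,0,0,-0.4,0,-1.0,-1]

```text
time: 16.32
ee_pos: [0.4684, -0.0624, 0.0607]
eef_rot: [-0.055, 0.998, 0.0, -0.002]
ft_force: [-4.6, 1.8, 0.7]
width: 0.0136
grip_force: 35.0
```

>>> apply_moves:
  steps:
    - [0,0,0,-0.5,0,0,-1]
    - [0,0,0,-1,0,0,-1]
    - [0,0,0,-1,0,0,-1]

```text
time: 16.57
ee_pos: [0.4689, -0.0622, 0.0605]
eef_rot: [-0.055, 0.998, 0.001, -0.002]
ft_force: [-7.0, 3.9, 3.2]
width: 0.0139
grip_force: 35.0
```

>>> apply_moves:
  steps:
    - [0,0,0,-0.5,0.4,-0.2,-1]
    - [0,0,0,-1,0.6,-0.3,-1]
    - [0,0,0,-1,0.6,-0.3,-1]

```text
time: 16.82
ee_pos: [0.47, -0.0612, 0.0607]
eef_rot: [-0.055, 0.998, 0.001, -0.002]
ft_force: [-5.5, 3.7, -0.8]
width: 0.0136
grip_force: 35.0
```

>>> apply_moves:
  steps:
    - [0,0,0,-0.5,0.4,0,-1]
    - [0,0,0,-1,0.6,0,-1]
    - [0,0,0,-1,0.6,0,-1]

```text
time: 17.07
ee_pos: [0.4711, -0.0604, 0.0608]
eef_rot: [-0.056, 0.998, 0.001, -0.002]
ft_force: [-4.2, 3.6, -0.7]
width: 0.014
grip_force: 35.0
```

>>> apply_moves:
  steps:
    - [0,0,0,0,0.5,0,-1]
    - [0,0,0,0,1,0,-1]
    - [0,0,0,0,1,0,-1]

```text
time: 17.32
ee_pos: [0.4712, -0.06, 0.0609]
eef_rot: [-0.055, 0.998, 0.0, -0.002]
ft_force: [-5.3, 2.5, -2.7]
width: 0.0139
grip_force: 35.0
```

Run:
```python
from h import *
import pickle
b=grab('scene'); t=grab('top'); w=grab('wrist'); pickle.dump((b,t,w),open('w8.pkl','wb'))
s=r.read_state(); print(s['ee_pos'],s['ft_force'],s['torque'],s['time'])
```

```text
[ 0.47122261 -0.06003786  0.06090072] [-5.84651663  2.03749942 -1.93805248] [0.5277282  1.32416321 0.10017432] 17.4667
```

>>> apply_moves:
  steps:
    - [0,0,0,-0.5,0.3,0.2,-1]
    - [0,0,0,-1,0.5,0.2,-1]
    - [0,0,0,-1,0.5,0.2,-1]

```text
time: 17.72
ee_pos: [0.4719, -0.0598, 0.0607]
eef_rot: [-0.055, 0.998, 0.0, -0.002]
ft_force: [-6.4, 1.6, -0.2]
width: 0.0136
grip_force: 35.0
```

>>> apply_moves:
  steps:
    - [0,0,0,-0.5,0.1,0,-1]
    - [0,0,0,-1,0.3,0,-1]
    - [0,0,0,-1.5,0.3,0,-1]
    - [0,0,0,-1.5,0.3,0,-1]

```text
time: 18.05
ee_pos: [0.4732, -0.0595, 0.0607]
eef_rot: [-0.055, 0.998, 0.0, -0.002]
ft_force: [-6.9, 0.7, 0.7]
width: 0.0134
grip_force: 35.0
```

Good: lateral force is near zero and the spring push is about 7 N. Continuing.

>>> apply_moves:
  steps:
    - [0,0,0,-0.5,0,0,-1]
    - [0,0,0,-1,0,0,-1]
    - [0,0,0,-1.5,0,0,-1]
    - [0,0,0,-2,0,0,-1]
    - [0,0,0,-2,0,0,-1]

```text
time: 18.47
ee_pos: [0.4766, -0.0592, 0.0611]
eef_rot: [-0.055, 0.998, 0.0, -0.0]
ft_force: [-1.9, 0.9, -1.2]
width: 0.0138
grip_force: 35.0
```

Throat passed, force down to about 2 N. About 5 mm left to the stop.

>>> apply_moves:
  steps:
    - [0,0,0,-1,0,0,-1]
    - [0,0,0,-2,0,0.2,-1]
    - [0,0,0,-3,0,0.2,-1]
    - [0,0,0,-3,0,0.2,-1]

```text
time: 18.8
ee_pos: [0.4807, -0.059, 0.0616]
eef_rot: [-0.055, 0.998, -0.0, 0.001]
ft_force: [0.2, 0.4, -1.4]
width: 0.0137
grip_force: 35.0
```

>>> apply_moves:
  steps:
    - [0,0,0,-0.6,0,0.3,-1]
    - [0,0,0,-1.2,0,0.5,-1]
    - [0,0,0,-1.2,0,0.5,-1]

```text
time: 19.05
ee_pos: [0.4814, -0.0587, 0.0608]
eef_rot: [-0.055, 0.998, -0.0, 0.0]
ft_force: [0.7, 0.8, 0.2]
width: 0.0136
grip_force: 35.0
```

>>> apply_moves:
  steps:
    - [0,0,0,-0.5,0,0,-1]
    - [0,0,0,-1,0,0,-1]
    - [0,0,0,-1,0,0,-1]

```text
time: 19.3
ee_pos: [0.4817, -0.0587, 0.0606]
eef_rot: [-0.055, 0.998, 0.0, -0.001]
ft_force: [-1.9, -0.2, -0.3]
width: 0.0135
grip_force: 35.0
```

>>> apply_moves:
  steps:
    - [0,0,0,-0.5,0,0,-1]
    - [0,0,0,-1,0,0,-1]
    - [0,0,0,-1,0,0,-1]

```text
time: 19.55
ee_pos: [0.4819, -0.0586, 0.0605]
eef_rot: [-0.055, 0.998, 0.0, -0.001]
ft_force: [-7.3, -1.2, 3.8]
width: 0.0133
grip_force: 35.0
```

Hard stop felt: 7 N with no further travel. Relaxing, releasing and lifting away.

>>> apply_moves:
  steps:
    - [0,0,0,0.8,0,-0.3,-1]
    - [0,0,0,0.8,0,-0.3,-1]
    - [0,0,0,0.8,0,-0.3,-0.3]
    - [0,0,0,0.8,0,-0.3,-0.1]
    - [0,0,0,0.8,0,-0.3,0]
    - [0,0,0,0.8,0,-0.3,0]
    - [0,0,0,0.8,0,-20,0]
    - [0,0,0,0.8,0,-50,0]
    - [0,0,0,0.8,0,-90,0]
    - [0,0,0,20,0,-130,0]
    - [0,0,0,20,0,-150,0]
    - [0,0,0,20,0,-150,0]

```text
time: 20.55
ee_pos: [0.4655, -0.0609, 0.216]
eef_rot: [-0.055, 0.998, 0.001, 0.004]
ft_force: [1.9, 1.5, 0.5]
width: 0.0434
grip_force: 0.0
```

Run:
```python
from h import *
s=r.read_state(); print(s['ee_pos'],s['ft_force'],s['time'],s['width'])
rel([.50,-.165,.2],6.3)
for n in('scene','top'):
    c=grab(n); X=c['xyz']
    m=(np.hypot(X[...,0]-.482,X[...,1]+.06)<.025)&(X[...,2]>.074)&(X[...,2]<.1); Q=X[m]
    if len(Q): print(n,'grip top',len(Q),Q.mean(0),Q[:,2].max())
```

```text
[ 0.46550891 -0.06091375  0.21597033] [1.91587818 1.4521151  0.47575595] 20.55 0.043432194213381625
now [ 0.4655 -0.0609  0.216 ] psi 96.28 tilt 0.5
row [0.0078 0.0058 1.5705] [ -22.8 -107.3   16. ]
scene grip top 49 [ 0.47788643 -0.06017948  0.08348736] 0.09069288443219703
```

>>> apply_moves:
  steps:
    - [0,0,1.57,-35,-90,10,0.2]
    - [0,0,1.57,-35,-90,10,0.2]
    - [0,0,1.57,-35,-90,10,0.2]
    - [0,0,1.57,-35,-90,10,0.2]
    - [0,0,1.57,-35,-90,10,0.2]
    - [0,0,1.57,-35,-90,10,0.2]
    - [0,0,1.57,-35,-90,10,0.2]
    - [0,0,1.57,-35,-90,10,0.2]
    - [0,0,1.57,-35,-90,10,0.2]
    - [0,0,1.57,-35,-90,10,0.2]
    - [0,0,1.57,-35,-90,10,0.2]
    - [0,0,1.57,-35,-90,10,0.2]
    - [0,0,1.57,-35,-90,10,0.2]
    - [0,0,1.57,-35,-90,10,0.2]
    - [0,0,1.57,-35,-90,10,0.2]
    - [0,0,1.57,-35,-90,10,0.2]

```text
time: 21.98
ee_pos: [0.5078, -0.1462, 0.2]
eef_rot: [0.666, 0.746, -0.001, -0.0]
ft_force: [0.1, -0.3, 0.2]
width: 0.0521
grip_force: 0.0
```

Run:
```python
from h import *
import pickle
c=grab('wrist'); pickle.dump(c,open('w9.pkl','wb')); X=c['xyz']; print(r.read_state()['ee_pos'])
D=X[...,:2]; A0=np.array([.5113,-.0567])
th=np.radians(6.3); e=np.array([np.cos(th),np.sin(th)]); n=np.array([-e[1],e[0]])
tip=np.hypot(*(np.moveaxis(D-A0,-1,0)))<.014
Q=X[tip&(X[...,2]>.06)]; A=np.array(cv2.minEnclosingCircle(Q[:,:2].astype(np.float32))[0]); print('axle',len(Q),A,Q[:,2].max())
def loc(P): d=P[:,:2]-A; return np.c_[d@e,d@n,P[:,2]]*1000
L=loc(X.reshape(-1,3))
g=L[(abs(L[:,0]+31)<12)&(abs(L[:,1])<12)&(L[:,2]>78)&(L[:,2]<96)]; print('grip top',len(g),g.mean(0).round(1),g.min(0).round(1),g.max(0).round(1))
t=L[(abs(L[:,0])<26)&(abs(L[:,1])<26)&(L[:,2]>47)&(L[:,2]<59.5)&(np.hypot(L[:,0],L[:,1])>12)]
ro=np.hypot(t[:,0],t[:,1])
# clip vs roller top heights by sector
b=L[(L[:,0]>-23)&(L[:,0]<-12)&(abs(L[:,1])<10)&(L[:,2]>45)&(L[:,2]<62)]; print('bow plate z',np.median(b[:,2]))
f=L[(L[:,0]>14)&(L[:,0]<21)&(abs(L[:,1])<8)&(L[:,2]>45)&(L[:,2]<62)]; print('roller front z',np.median(f[:,2]))
ts=L[(L[:,0]>14.5)&(L[:,0]<18)&(abs(L[:,1])<20)&(L[:,2]>45)&(L[:,2]<62)]
for y in range(-20,20,2):
    q=ts[(ts[:,1]>=y)&(ts[:,1]<y+2)]; print(y,len(q),np.median(q[:,2]).round(1) if len(q) else '')
```

```text
[ 0.507853   -0.14624791  0.20025384]
axle 560 [ 0.5114041  -0.05687559] 0.07013922358080477
grip top 443 [-30.6   0.5  85.6] [-38.2  -6.   78.2] [-22.9   7.4  88.5]
bow plate z 55.43741897566329
roller front z 50.95042594285898
-20 5 50.3
-18 9 50.5
-16 14 53.0
-14 12 55.2
-12 8 55.1
-10 13 50.9
-8 11 50.7
-6 11 50.8
-4 12 50.4
-2 8 50.6
0 12 50.5
2 12 51.0
4 12 50.9
6 11 50.6
8 15 51.1
10 13 51.6
12 12 54.9
14 9 55.2
16 14 50.9
18 10 50.9
```

The clip sits home: its grip is 30.6 mm behind the axle line (31 expected), it is level, its top is about 4 mm above the roller, and the tips are symmetric at ±12–16 mm, so the arms are shut. Handing in.

```bash
python3 -c "
from bench import r
print(r.close_job())"
```

```text
the job is handed in; nothing more can be done
None
```

The roller is down on its seat and the clip is snapped home with its arms shut. I handed the job in at about 22 s on the robot clock, with the robot clear and nothing else touched; no verdict was shown.

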